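Pack and wedge a plaster casting mould shut in its clamping frame

ROBOT

A 6-joint arm with a two-finger parallel gripper is mounted at the origin on the work surface. World frame = base frame: x ahead of the robot, y to its left, z up, the work surface at z = 0. Lengths are in m, angles in rad, forces in N, time in s.
With the tool pointing down it reaches from about 0.3 to 0.825 m from the base axis. Payload 5.4 kg.
Tool frame: the origin (TCP) lies midway between the tips of the shut fingers; the grasp point (between the pads) lies 19 mm behind it; z points along the fingers, y is the line along which they close (so a half turn about z gives the same grasp; the last joint's range is limited). The gripper opens to 92 mm and grips with 3 to 60 N. Pads are 20 mm wide; open, the fingers measure 128 mm over their backs; the gripper's body (75 mm by 189 mm) begins 69 mm behind the grasp point.
Start: joints at [0.954, 0.158, 1.597, -0, 1.386, -0.21], TCP at [0.228, 0.528, 0.215] pointing down, gripper open.
Joint ranges: [-2.91, 2.91], [-0.94, 2.29], [0.18, 2.7], [-1.29, 4.43], [0.17, 2.64], [-3, 3]. Speed limits (rad/s): [2.57, 2.57, 3.14, 3.14, 3.14, 3.14].

INTERFACE

Orientations are given as a rotation vector (axis times angle).
In Python, from plant import manip gives the robot as it stands.
- The arm moves only by the tool arm_command, never from a script. Its argument "increments" is a list that holds one entry, the list of rows, each a list of 5 numbers: the shift along the tool's x, y, z in mm, then the turn about the tool's z in degrees, then the finger opening in mm, from 0 to 91.9. In form: [[[tx, ty, tz, roll, jaw], ...]]. A call has 1 to 5 rows; each row shifts and turns the commanded pose from where the row before left it, along the tool's axes as they then stand; what a row does not reach is not made up. A row lasts 1/8 s, in which the tool goes at most 62.5 mm and 10.7 degrees, less where a joint would pass 70% of its speed; a pose out of reach is approached as far as the arm can. A call is refused whole if a number of a shift passes 62.5 or a number of a turn 10.7, either way. A call with a gripper value outside its range is refused whole. The fingers move at their own pace and stop on an object; the grip force is fixed at half the most. Time passes only in rows, so rows that do not move let the fingers close. It gives the time, the measured TCP pose, the force, the opening and the grip force at its end, in the units of the state.
- manip.sense(): the state, without advancing time (a new reading comes with each control period).
- manip.grab_frame(name): name is "side" or "top" or "wrist"; returns a dict with "image" (384x512x3 uint8, red, green, blue), "fovy" (degrees; the focal length in pixels is half the picture's height over the tangent of half this angle, whatever the lens; pixels are square), "cx", "cy" (the principal point, pixels), "R" (3x3) and "t" (3): a world point X has camera coordinates R X + t; the wrist camera has in their place "mount" (4x4, takes a point from camera to tool coordinates, whose origin is the TCP and whose axes are the flange's). Camera axes: x right, y down, z forward; pixel columns grow to the right and rows downward; lengths in m; the calibration is good to about 2 mm. A picture is of the moment at which its call begins: read the wrist's pose just before it. There is no depth.
- manip.finish_job(): hands the job in; it is judged then, once.
The state is a dict: "t": time; "joint_pos": joint angles; "qd": joint speeds; "joint_torque": joint torques, N m; "tool_pos": TCP position; "orientation": TCP orientation; "contact_force": force on the tool from outside, world axes, zero at the start; "ft_torque": the same for the moment, N m; "gripper_width": finger opening in m; "grasp_force": force on a finger pad.
Only numpy, scipy, OpenCV 4.12 (cv2) and the standard library are available. Lean on these libraries where they do the work, as an engineer would, in place of code of your own. Each camera call takes 0.05 s, during which the arm holds its last target. There are 200 camera calls.

TASK

Close the plaster casting mould in the clamping frame: from the front, slide one or two packing slips lengthwise and flat onto the mould under the middle of the crossbar, one upon the other, as many as the gap needs, then push the wedge in straight on top of them, thin end first, until you feel it go tight and the mould's seam shut, the thin end through to the bar's rear edge and the thick end still well out in front. Finish while still gripping the wedge by its thick end and holding it tight in place. Leave the other things on the bench where they are and do not knock the gripper against the mould or frame.

Things in the scene. Friction and masses are not known exactly. Their poses are not given: they have to be found in the camera images.
- bar: steel crossbar of the frame, fixed; its height differs in each start. Origin: centre of its flat underside. x: from the open front (robot's side) to the rear, the way slips and wedge go in; y: along the bar. 40 mm wide (edges at x = -20 and +20 mm), 26 mm high, 238 mm long between two uprights (40 x 8 mm) at y = +-124 mm, 215 mm tall.
- mould_top (a point): centre of the flat top of the mould's upper half, straight below the bar's origin, axes as the bar's. Top face 160 mm in x (front edge 80 mm before the bar's centre line), 200 mm in y; 113 mm above the bench while the seam is open, 3 mm less when shut. The gap from here to the bar's underside is 20 to 38 mm with the seam open.
- frame: the clamping frame with the mould in it: dark steel base 190 x 260 x 20 mm, two uprights, both plaster mould halves (each 160 x 200 x 45 mm). Origin: centre of the base's underside, straight below the bar; axes as the bar's. Fixed.
- upper_half (a joint): how far the upper half is pressed down onto the lower: 0 = seam open by 3 mm, resting on its springy seal; 0.003 m = seam shut, a hard stop. The press needed rises from about 2 N to about 7 N at shut; slips and wedge do not close it by weight alone.
- slip_a: packing slip, a flat plain plywood board 140 x 44 x 10 mm (length along its x, width along its y), lying flat on the bench at the start; one of three alike. Origin: centre of its underside. About 40 g. Two laid on each other make 20 mm.
- slip_b: as slip_a
- slip_c: as slip_a
- wedge: plain wooden wedge 160 mm long (x), 44 mm wide (y), underside flat, top sloping evenly from 36 mm thick at the butt (x = -80 mm) to 4 mm at the thin end (x = +80 mm): 4 + s/5 mm thick s mm from the thin end. Lies on its flat side. Origin: centre of its underside. 90 to 140 g. It stays where pushed; friction on wood and bar about 0.4, so some 6 to 10 N of push shut the seam.
- wedge_tip (a point): middle of the lower edge of the wedge's thin end (its x = +80 mm, underside); axes as the wedge's.
- glaze_bowl: dark round bowl, 90 mm wide, 50 mm high; a bystander, to be left where it is. Origin: centre of its underside.
- lidded_jar: pale round lidded jar, 74 mm wide, 90 mm high; a bystander, to be left where it is. Origin: centre of its underside.
- brush: long-handled brush lying on the bench; a bystander, to be left where it is. Origin: centre of its underside (brush and spatula: near the middle of the tool, along x).
- small_form: small upright pointed clay form (bullet shape), 72 mm wide, 153 mm high; a bystander, to be left where it is. Origin: centre of its underside.
- cup: white handleless cup, 72 mm wide, 62 mm high; a bystander, to be left where it is. Origin: centre of its underside.
- spatula: spatula lying on the bench, 200 mm long; a bystander, to be left where it is. Origin: centre of its underside (brush and spatula: near the middle of the tool, along x).
- plaster_bat: flat round plaster disc, 64 mm wide, 15 mm thick; a bystander, to be left where it is. Origin: centre of its underside.
- rib: dark wooden potter's rib, 75 x 40 x 9 mm, lying flat; a bystander, to be left where it is. Origin: centre of its underside.
There are look-alikes about, which are no part of the job. Leave any black or grey look-alike of the slip_c alone.

How it is judged:
On the way, in this order (a step that is already met when the one before it is completed fails the run):
1. a packing slip lies flat on the mould under the crossbar (((x of slip_a in the frame of bar between -0.06 and 0.04 m and y of slip_a in the frame of bar between -0.045 and 0.045 m and z of slip_a in the frame of bar between -0.046 and -0.009 m and angle between slip_a's own z axis and vertical below 0.12 rad and angle between the x axis of slip_a and the x axis of bar, either way round below 0.25 rad) or (x of slip_b in the frame of bar between -0.06 and 0.04 m and y of slip_b in the frame of bar between -0.045 and 0.045 m and z of slip_b in the frame of bar between -0.046 and -0.009 m and angle between slip_b's own z axis and vertical below 0.12 rad and angle between the x axis of slip_b and the x axis of bar, either way round below 0.25 rad) or (x of slip_c in the frame of bar between -0.06 and 0.04 m and y of slip_c in the frame of bar between -0.045 and 0.045 m and z of slip_c in the frame of bar between -0.046 and -0.009 m and angle between slip_c's own z axis and vertical below 0.12 rad and angle between the x axis of slip_c and the x axis of bar, either way round below 0.25 rad))), for 0.2 s.
2. the wedge's thin end is under the crossbar (x of wedge_tip in the frame of bar above -0.01 m and y of wedge_tip in the frame of bar between -0.045 and 0.045 m and z of wedge_tip in the frame of bar between -0.046 and -0.003 m), for 0.1 s.
At the end, for the whole second after the job is handed in: A let-go slip lies flat under mid-bar (45 mm), wedge pressing on it (2 N); seam shut within 0.7 mm; wedge straight (0.2 rad), within 45 mm of mid-bar, pressing the bar over 3 N, thin end 10 mm short of to 65 mm past the bar's rear edge; fingers grip the wedge over 3 N; at rest ((((x of slip_a in the frame of bar between -0.06 and 0.04 m and y of slip_a in the frame of bar between -0.045 and 0.045 m and z of slip_a in the frame of bar between -0.046 and -0.009 m and angle between slip_a's own z axis and vertical below 0.12 rad and angle between the x axis of slip_a and the x axis of bar, either way round below 0.25 rad) and contact force between the fingers and slip_a below 1 N and contact force between wedge and slip_a above 2 N) or ((x of slip_b in the frame of bar between -0.06 and 0.04 m and y of slip_b in the frame of bar between -0.045 and 0.045 m and z of slip_b in the frame of bar between -0.046 and -0.009 m and angle between slip_b's own z axis and vertical below 0.12 rad and angle between the x axis of slip_b and the x axis of bar, either way round below 0.25 rad) and contact force between the fingers and slip_b below 1 N and contact force between wedge and slip_b above 2 N) or ((x of slip_c in the frame of bar between -0.06 and 0.04 m and y of slip_c in the frame of bar between -0.045 and 0.045 m and z of slip_c in the frame of bar between -0.046 and -0.009 m and angle between slip_c's own z axis and vertical below 0.12 rad and angle between the x axis of slip_c and the x axis of bar, either way round below 0.25 rad) and contact force between the fingers and slip_c below 1 N and contact force between wedge and slip_c above 2 N)) and value of joint upper_half above 0.0023 m and contact force between wedge and bar above 3 N and contact force between the fingers and wedge above 3 N and x of wedge_tip in the frame of bar between 0.01 and 0.085 m and y of wedge_tip in the frame of bar between -0.045 and 0.045 m and z of wedge_tip in the frame of bar below -0.003 m and angle between the x axis of wedge and the x axis of bar, either way round below 0.2 rad and angle between wedge's own z axis and vertical below 0.15 rad and linear speed of wedge below 0.02 m/s); the arm keeps its last pose, push and grip.
It fails at once if a bystander is shifted by more than 30 mm (distance of any of glaze_bowl, lidded_jar, brush, small_form, cup, spatula, plaster_bat, rib from where it was at the start of the episode above 0.03 m).
It fails at once if the gripper is knocked against the mould or its frame (more than 25 N) (contact force between any of the fingers, the arm and frame above 25 N).
It also fails if it takes over 72 s, if anything falls off the work surface, if the arm or the gripper's body presses on something with over 40 N, if the wrist force passes 120 N, or if a joint passes its speed limit or range.

## Working session

There is one attempt and no reset: what is moved stays moved. The work goes in short steps, Python scripts to look and compute and a tool call to move; the robot and the scene stay as the last step left them, time stands still between calls to the robot, and variables do not carry over. Pictures are saved under pics/ and viewed, at most 10 in all, crops included, and the job is handed in when it is done.

Besides the shell and the picture viewer there is one more tool, called after "Emit:" as a command line: name --argument value ..., lists and objects as JSON in quotes. arm_command: Moves the arm, as the interface text tells. Its arguments: {"type":"object","properties":{"increments":{"type":"array","items":{"type":"array","items":{"type":"array","items":{"type":"number"}}}}},"required":["increments"]}

```bash
mkdir -p pics; ls; python3 - <<'E'
from plant import manip
import cv2,pickle
D={}
for n in("side","top","wrist"):
    s=manip.sense();f=manip.grab_frame(n);f["state"]=s;D[n]=f
    print(n,f["fovy"],f["cx"],f["cy"],f.get("R"),f.get("t"),f.get("mount"))
pickle.dump(D,open("d0.pkl","wb"))
a=cv2.cvtColor(D["top"]["image"],cv2.COLOR_RGB2BGR)
b=cv2.cvtColor(D["side"]["image"],cv2.COLOR_RGB2BGR)
cv2.imwrite("pics/top0.png",cv2.resize(a,(800,600)));cv2.imwrite("pics/side0.png",cv2.resize(b,(800,600)))
print(s)
E
```

```text
pics
side 44.054981243489976 263.77987317645193 192.66514391150807 [[ 0.99800374 -0.06026125  0.01889761]
 [-0.02091308 -0.59768142 -0.8014609 ]
 [ 0.05959179  0.79946576 -0.59774854]] [-0.53077912  0.08819458  1.66974482] None
top 49.06424987936656 252.3387097161098 193.62661573614236 [[ 0.00141724 -0.99981307  0.01928244]
 [-0.99450805 -0.00342712 -0.10460402]
 [ 0.10465055 -0.01902829 -0.994327  ]] [-0.04813078  0.53655253  1.29794852] None
wrist 68.18420950031816 255.45779341396224 189.53137177571145 None None [[-4.32383948e-04 -9.70065909e-01 -2.42841401e-01  6.81436222e-02]
 [ 9.99999905e-01 -4.08449570e-04 -1.48907491e-04  4.94901629e-04]
 [ 4.52616154e-05 -2.42841442e-01  9.70065994e-01 -1.70316891e-01]
 [ 0.00000000e+00  0.00000000e+00  0.00000000e+00  1.00000000e+00]]
{'t': 0.1, 'joint_pos': array([ 9.53854256e-01,  1.58990181e-01,  1.59807503e+00, -1.75043632e-05,
        1.38619438e+00, -2.10096115e-01]), 'qd': array([-1.14774521e-03, -1.38157303e-03, -2.17329954e-03, -5.69528598e-05,
       -1.38097219e-03, -7.64690080e-04]), 'joint_torque': array([ 1.21504213e-04, -3.86504102e+01, -3.22960246e+01,  7.03058112e-02,
        3.38890124e-02, -2.83174154e-05]), 'tool_pos': array([0.22723141, 0.52759384, 0.21373071]), 'orientation': array([-6.34536389e-01, -3.07617505e+00,  2.40807198e-03]), 'contact_force': array([-0.52022451, -0.65113221,  0.11048239]), 'ft_torque': array([-0.05951853, -0.01485231, -0.01456009]), 'grasp_force': 0.0, 'gripper_width': 0.09163179173322343}
```

View pics/top0.png

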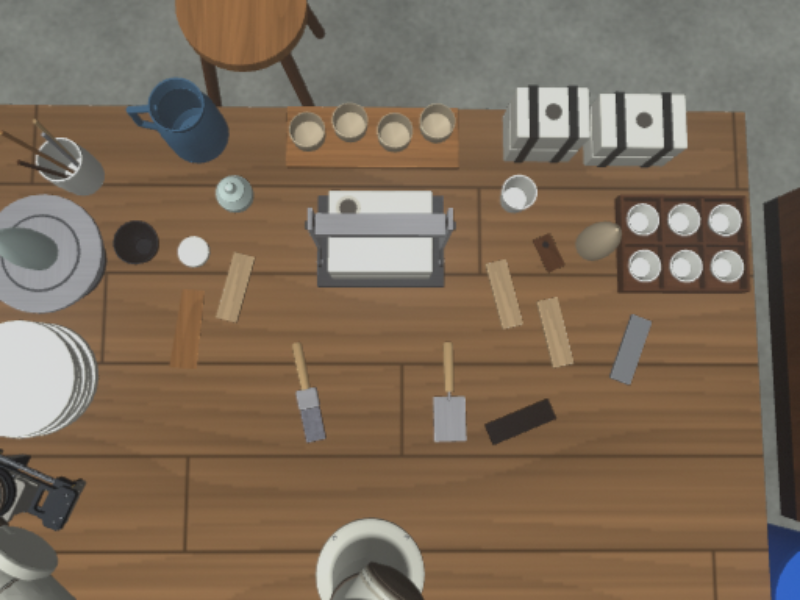

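View pics/side0.png

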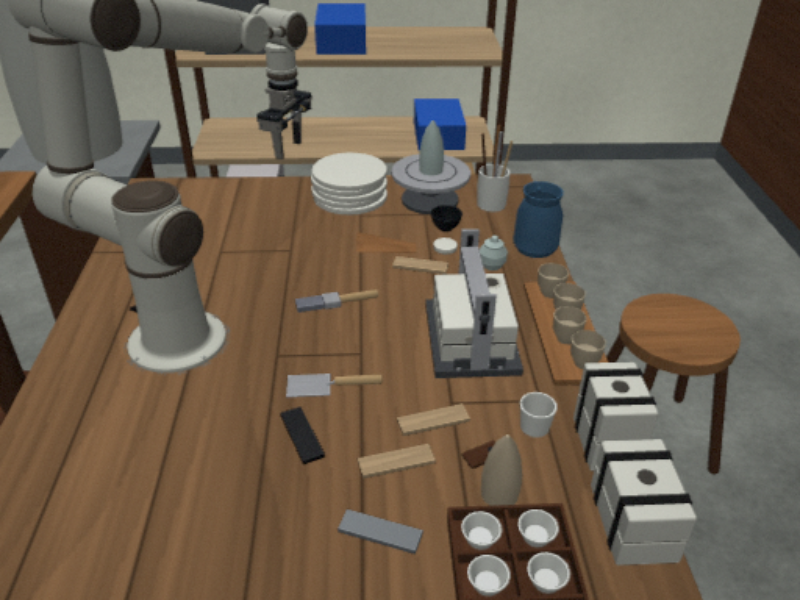

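The top view shows the frame at (380,240) and three pale slips at (236,287), (504,294) and (556,332). The orange-brown wedge candidate is at (187,328). The look-alikes to avoid are grey at (630,349) and black at (520,421). Next I'll measure these.

```bash
cat > h.py <<'E'
import numpy as np,cv2,pickle
from plant import manip
from scipy.spatial.transform import Rotation as Rn
def cam(n):
    s=manip.sense();f=manip.grab_frame(n);f["state"]=s
    return f
def RT(f):
    if f.get("R") is not None: return np.array(f["R"]),np.array(f["t"])
    s=f["state"];T=np.eye(4);T[:3,:3]=Rn.from_rotvec(s["orientation"]).as_matrix();T[:3,3]=s["tool_pos"]
    M=np.linalg.inv(T@np.array(f["mount"]));return M[:3,:3],M[:3,3]
def foc(f): return 192/np.tan(np.radians(f["fovy"])/2)
def ray(f,uv):
    R,t=RT(f);uv=np.atleast_2d(uv).astype(float);F=foc(f)
    d=np.c_[(uv[:,0]-f["cx"])/F,(uv[:,1]-f["cy"])/F,np.ones(len(uv))]@R
    return -R.T@t,d
def onz(f,uv,z):
    c,d=ray(f,uv);return c+d*((z-c[2])/d[:,2])[:,None]
def proj(f,X):
    R,t=RT(f);p=np.atleast_2d(X)@R.T+t
    return np.c_[p[:,0]/p[:,2]*foc(f)+f["cx"],p[:,1]/p[:,2]*foc(f)+f["cy"]]
def rects(f,lo,hi,z,amin=150):
    hsv=cv2.cvtColor(f["image"],cv2.COLOR_RGB2HSV);m=cv2.inRange(hsv,lo,hi)
    m=cv2.morphologyEx(m,cv2.MORPH_OPEN,np.ones((3,3)))
    o=[]
    for c in cv2.findContours(m,0,2)[0]:
        if cv2.contourArea(c)<amin: continue
        px=c[:,0].mean(0);q=onz(f,c[:,0],z)[:,:2]*1000
        r=cv2.minAreaRect(q.astype(np.float32));b=cv2.boxPoints(r)
        e=[b[1]-b[0],b[2]-b[1]];l=max(e,key=np.linalg.norm)
        a=np.degrees(np.arctan2(l[1],l[0]));a=(a+90)%180-90
        o.append((px.round(),np.round(r[0],1),np.round(sorted(r[1]),1),round(a,1)))
    return o
E
python3 - <<'E'
from h import *
D=pickle.load(open("d0.pkl","rb"));f=D["top"]
hsv=cv2.cvtColor(f["image"],cv2.COLOR_RGB2HSV)
for n,(u,v) in dict(s1=(236,287),s2=(504,294),s3=(556,332),wedge=(187,328),bench=(250,400),bench2=(450,340),mould=(380,260),bar=(380,224)).items():
    print(n,hsv[int(v/1.5625),int(u/1.5625)])
for z in(.01,):
  for r in rects(f,(8,60,150),(25,140,255),z,100): print(r)
big=cv2.cvtColor(f["image"],cv2.COLOR_RGB2BGR)
A=cv2.resize(big[150:250,100:170],None,fx=5,fy=5,interpolation=2)
B=cv2.resize(big[110:210,180:310],None,fx=5,fy=5,interpolation=2)
s=cv2.cvtColor(D["side"]["image"],cv2.COLOR_RGB2BGR)
C=cv2.resize(s[140:245,220:370],None,fx=5,fy=5,interpolation=2)
def fit(x,w,h):return cv2.resize(x,(w,h))
top=np.hstack([fit(A,210,300),fit(B,390,300)]);bot=fit(C,429,300)
cv2.imwrite("pics/crop1.png",np.vstack([top,np.hstack([bot,np.zeros((300,171,3),np.uint8)])]))
E
```

```text
s1 [ 17  88 166]
s2 [ 18  86 177]
s3 [ 17  86 175]
wedge [ 14 137 138]
bench [ 14 118 123]
bench2 [ 14 119 131]
mould [ 50   4 215]
bar [113   6 157]
(array([192., 234.]), array([409.9, 144.8]), array([14.2, 92.3]), np.float32(12.3))
(array([287., 238.]), array([ 408.9, -154.8]), array([14.8, 98.1]), np.float32(1.7))
(array([355., 212.]), array([ 480.4, -375.6]), array([ 42.5, 138.6]), np.float32(12.7))
(array([323., 188.]), array([ 559. , -272.2]), array([ 43.3, 138.9]), np.float32(13.9))
(array([150., 183.]), array([570. , 279.6]), array([ 42.6, 138.8]), np.float32(-13.9))
```

View pics/crop1.png

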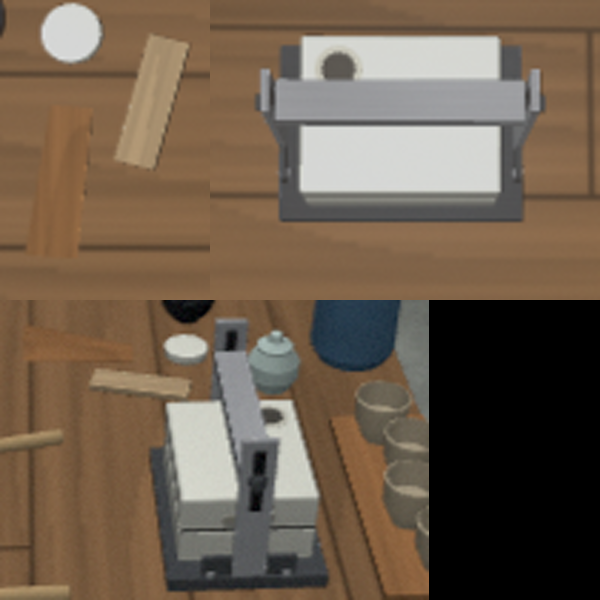

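Side crop: the brown piece is a clear triangle, thick end toward the robot, so it is the wedge. The three pale plywood boards are the slips. The grey and black boards are the decoys and stay put. Now the frame and wedge poses from the top view.

```bash
python3 - <<'E'
from h import *
D=pickle.load(open("d0.pkl","rb"));f=D["top"];s=f["state"]
print(Rn.from_rotvec(s["orientation"]).as_matrix().round(3))
hsv=cv2.cvtColor(f["image"],cv2.COLOR_RGB2HSV)
m=cv2.inRange(hsv,(0,0,185),(180,30,255));m[:, :195]=0;m[:,290:]=0;m[:115]=0;m[185:]=0
pts=np.argwhere(m)[:,::-1]
q=onz(f,pts,.113)[:,:2]*1000
print("mould",[np.round(x,1) for x in cv2.minAreaRect(q.astype(np.float32))])
# approx corners wedge in 800px: crop A scale 3 (offset 100,150)
w=np.array([(100+27/3,150+255/3),(100+78/3,150+257/3),(100+93/3,150+108/3),(100+50/3,150+105/3)])
print("wedge butt top(z36):",onz(f,w[:2],.036).round(3)[:,:2].tolist(),"tip(z4):",onz(f,w[2:],.004).round(3)[:,:2].tolist())
for n,uv,z in(("bowl",(136,242),.05),("bat",(193,251),.015),("jar",(235,193),.08),("cup",(519,193),.06),("rib",(548,253),.009),("form",(600,240),.08),("spat",(449,395),.01),("brush",(308,390),.01)):
    print(n,onz(f,np.array(uv)/1.5625,z).round(3)[0,:2])
E
```

```text
[[-0.918  0.396 -0.001]
 [ 0.396  0.918 -0.001]
 [ 0.    -0.002 -1.   ]]
mould [array([666.7, -16.3]), array([155.1, 194.2]), np.float64(0.3)]
wedge butt top(z36): [[0.406, 0.395], [0.404, 0.343]] tip(z4): [[0.562, 0.341], [0.566, 0.387]]
bowl [0.654 0.468]
bat [0.643 0.364]
jar [0.747 0.267]
cup [ 0.756 -0.297]
rib [ 0.643 -0.366]
form [ 0.657 -0.451]
spat [ 0.351 -0.158]
brush [0.361 0.126]
```

Emit:
arm_command --increments '[[[-40,-34,0,0,60],[-40,-34,0,0,60],[-40,-34,0,0,60],[-40,-34,0,0,60],[-40,-34,0,0,60]]]'

```text
t: 0.78
tool_pos: [0.3443, 0.2912, 0.2144]
orientation: [0.634, 3.077, -0.0]
contact_force: [0.1, 0.8, -0.2]
gripper_width: 0.0602
grasp_force: 0.0
```

Emit:
arm_command --increments '[[[-40,-34,0,0,60],[-40,-34,0,0,60],[-40,-34,0,0,60],[-40,-34,0,0,60],[-40,-34,0,0,60]]]'

```text
t: 1.4
tool_pos: [0.4607, 0.0559, 0.2145]
orientation: [0.635, 3.077, 0.0]
contact_force: [0.5, 0.8, -0.4]
gripper_width: 0.0602
grasp_force: 0.0
```

Emit:
arm_command --increments '[[[-40,-34,0,0,60],[-26,-22,0,0,60],[0,0,8,-7.8,60],[0,0,6,-7.8,60],[0,0,0,-7.8,60]]]'

```text
t: 2.02
tool_pos: [0.4982, -0.02, 0.1996]
orientation: [0.009, -3.14, -0.001]
contact_force: [-0.1, 0.4, -0.3]
gripper_width: 0.0595
grasp_force: 0.0
```

```bash
python3 - <<'E'
from h import *
f=cam("wrist");pickle.dump(f,open("wA.pkl","wb"));s=f["state"]
print(s["t"],s["tool_pos"],Rn.from_rotvec(s["orientation"]).as_matrix().round(3)[0])
cv2.imwrite("pics/wA.png",cv2.cvtColor(f["image"],cv2.COLOR_RGB2BGR))
E
```

```text
2.025 [ 0.49817259 -0.01999975  0.19956996] [-1.    -0.006 -0.002]
```

View pics/wA.png

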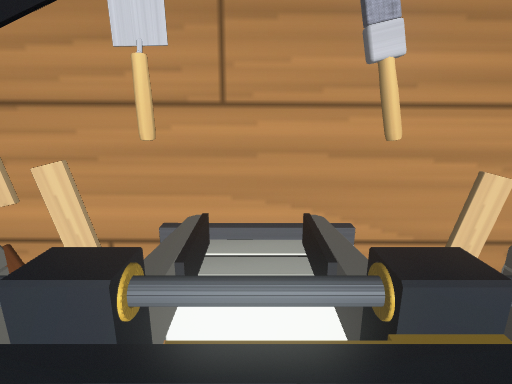

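The gripper body hides the bar in this view: the mould front shows at rows 225–340, and spatula and brush at the top. I'll raise the tool and view the bar's top from two x positions instead.

Emit:
arm_command --increments '[[[-25,0,-55,0.4,60],[-25,0,-55,0,60],[-25,0,-50,0,60],[0,0,0,0,60]]]'

```text
t: 2.58
tool_pos: [0.5765, -0.0207, 0.3653]
orientation: [0.011, 3.133, -0.003]
contact_force: [-0.3, 0.2, -0.2]
gripper_width: 0.0601
grasp_force: 0.0
```

```bash
python3 - <<'E'
from h import *
f=cam("wrist");pickle.dump(f,open("wB.pkl","wb"));s=f["state"]
print(s["t"],s["tool_pos"],Rn.from_rotvec(s["orientation"]).as_matrix().round(3)[0])
E
```

```text
2.575 [ 0.57647744 -0.02068176  0.36526776] [-1.     0.007  0.008]
```

Emit:
arm_command --increments '[[[-55,0,0,0,60],[-55,0,0,0,60],[-55,0,0,0,60],[-10,0,0,0,60],[0,0,0,0,60]]]'

```text
t: 3.25
tool_pos: [0.7485, -0.0212, 0.3568]
orientation: [-0.01, -3.136, -0.002]
contact_force: [-0.6, 0.0, -0.9]
gripper_width: 0.06
grasp_force: 0.0
```

```bash
python3 - <<'E'
from h import *
f=cam("wrist");pickle.dump(f,open("wC.pkl","wb"));s=f["state"]
print(s["t"],s["tool_pos"],Rn.from_rotvec(s["orientation"]).as_matrix().round(3)[0])
g=pickle.load(open("wB.pkl","rb"))
cv2.imwrite("pics/wBC.png",cv2.cvtColor(np.vstack([g["image"][100:400],f["image"][:300]]),cv2.COLOR_RGB2BGR))
E
```

```text
3.25 [ 0.74845368 -0.02118706  0.3567977 ] [-1.     0.006 -0.005]
```

View pics/wBC.png

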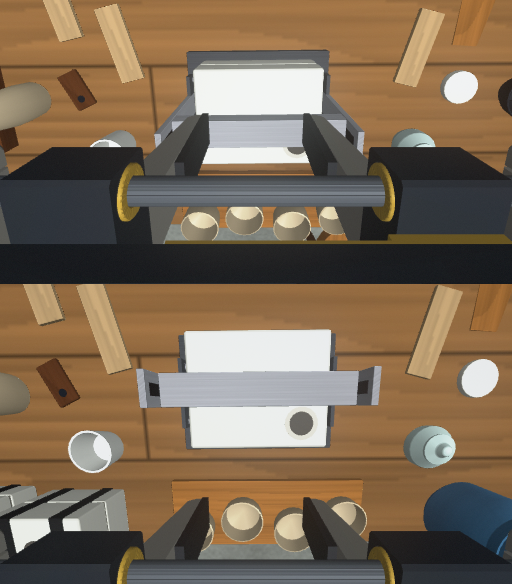

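Upper panel (B): bar between the fingers, at composite rows ~121–147. Lower panel (C): bar top at composite rows 373–405 and the mould at 330–447, all clear. Reading the edge profiles.

```bash
python3 - <<'E'
from h import *
B=pickle.load(open("wB.pkl","rb"));C=pickle.load(open("wC.pkl","rb"))
for n,f,c,r0,r1 in(("B",B,256,150,268),("C",C,256,40,170)):
    p=f["image"][r0:r1,c-6:c+7].mean(axis=(1,2))
    d=np.abs(np.diff(p)); print(n,[(r0+i+1,round(p[max(0,i-1)]),round(p[min(i+2,len(p)-1)])) for i in range(len(d)) if d[i]>5])
    p=f["image"][:,:,:].mean(2)
E
```

```text
B [(151, 86, 93), (152, 86, 93), (160, 94, 137), (161, 96, 140), (163, 137, 185), (164, 140, 138), (165, 151, 139), (168, 139, 227), (169, 141, 236), (170, 146, 243), (171, 227, 244), (214, 244, 125), (215, 244, 120), (220, 122, 193), (221, 122, 193), (227, 192, 193), (242, 190, 193), (243, 194, 191), (247, 194, 242), (248, 197, 243), (263, 242, 121), (264, 242, 119)]
C [(46, 122, 228), (47, 122, 236), (48, 219, 237), (87, 237, 182), (88, 237, 182), (114, 179, 192), (115, 180, 182), (116, 185, 183), (121, 184, 174), (123, 175, 237), (162, 237, 139), (163, 236, 94), (164, 210, 112), (165, 139, 113)]
```

```bash
python3 - <<'E'
from h import *
B=pickle.load(open("wB.pkl","rb"));C=pickle.load(open("wC.pkl","rb"))
def tri(vb,vc):
    c1,d1=ray(B,(256,vb));c2,d2=ray(C,(256,vc));d1=d1[0];d2=d2[0]
    A=np.c_[d1[[0,2]],-d2[[0,2]]];k=np.linalg.solve(A,(c2-c1)[[0,2]]);return (c1+k[0]*d1)*1000
print("bar front top",tri(220.5,87.5),"rear top",tri(247.5,122.5))
print("mould front",tri(170,47.5),"mould rear",tri(264,163.5))
for z in (.16,.166,.172): print(z,[round(onz(f,(256,v),z)[0,0]*1000,1) for f,v in((B,220.5),(B,247.5),(C,87.5),(C,122.5))],"under front",round(onz(B,(256,214.5),z-.026)[0,0]*1000,1))
f=C;hsv=cv2.cvtColor(f["image"],cv2.COLOR_RGB2HSV)
m=cv2.inRange(hsv,(0,0,200),(180,25,255));
for r in (60,75): 
    x=np.where(m[r,170:350])[0]+170; print(x.min(),x.max(),onz(f,[(x.min(),r),(x.max(),r)],.113).round(4).tolist())
print([ (onz(C,p,.113)[0]*1000).round(1) for p in((256,47.5),(256,163.5))])
E
```

```text
bar front top [644.03263922 -20.32564898 173.93697047] rear top [684.2088534  -20.60012763 173.28653387]
mould front [586.42877471 -19.93633421 111.10667131] mould rear [743.37244741 -21.0082547  113.06328245]
0.16 [np.float64(649.3), np.float64(690.7), np.float64(642.6), np.float64(684.3)] under front 649.6
0.166 [np.float64(647.0), np.float64(687.8), np.float64(643.2), np.float64(684.3)] under front 647.5
0.172 [np.float64(644.8), np.float64(684.8), np.float64(643.8), np.float64(684.2)] under front 645.4
185 330 [[0.6018, -0.1148, 0.113], [0.603, 0.0814, 0.113]]
186 329 [[0.6208, -0.1147, 0.113], [0.622, 0.0811, 0.113]]
[array([586.9, -18.7, 113. ]), array([743.4, -19.6, 113. ])]
```

The bar's underside is at ~147.5 mm and the gap is about 35 mm, so two slips are needed; the wedge tip should end about +50 mm past the bar's centre. I'll fetch the outer right slip first.

Emit:
arm_command --increments '[[[35,-40,0,0,60],[35,-40,0,0,60],[35,-40,0,0,60],[35,-40,0,0,60],[35,-40,0,0,60]]]'

```text
t: 3.92
tool_pos: [0.5701, -0.2206, 0.3612]
orientation: [0.009, 3.141, -0.001]
contact_force: [1.4, -0.8, 0.2]
gripper_width: 0.0596
grasp_force: 0.0
```

Emit:
arm_command --increments '[[[35,-40,20,0,60],[35,-40,20,0,60],[35,-40,20,0,60],[32,-44,20,0,60],[0,0,40,-6.3,60]]]'

```text
t: 4.55
tool_pos: [0.4322, -0.3862, 0.242]
orientation: [-0.16, 3.135, -0.007]
contact_force: [1.3, 0.7, -0.7]
gripper_width: 0.0595
grasp_force: 0.0
```

Emit:
arm_command --increments '[[[0,0,40,-6.4,60],[0,0,0,0,60],[0,0,0,0,60]]]'

```text
t: 4.92
tool_pos: [0.4351, -0.3836, 0.2028]
orientation: [-0.336, 3.122, -0.004]
contact_force: [0.1, -0.1, 0.4]
gripper_width: 0.0602
grasp_force: 0.0
```

```bash
cat >> h.py <<'E'
def slipsee(z=.01,lo=(12,50,120),hi=(24,125,255),amin=800):
    f=cam("wrist");s=f["state"];T=Rn.from_rotvec(s["orientation"]).as_matrix()
    print("t",s["t"],"tcp",(s["tool_pos"]*1000).round(1),"yaw",np.degrees(np.arctan2(-T[1,0],-T[0,0])).round(2),"z",T[:,2].round(3))
    for r in rects(f,lo,hi,z,amin): print(r)
    return f
E
python3 - <<'E'
from h import *
f=slipsee();cv2.imwrite("pics/wS.png",cv2.cvtColor(f["image"],cv2.COLOR_RGB2BGR))
E
```

```text
t 4.925 tcp [ 435.1 -383.6  202.8] yaw 12.29 z [ 0.002 -0.002 -1.   ]
(array([250., 189.]), array([ 476.5, -375.8]), array([ 44.2, 139.5]), np.float32(12.8))
(array([430., 188.]), array([ 407.4, -154.7]), array([ 22.1, 101.3]), np.float32(1.4))
```

View pics/wS.png

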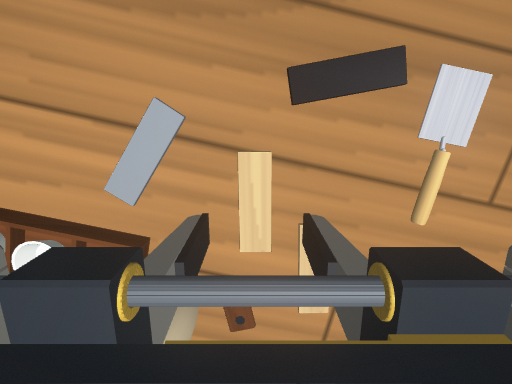

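The slip is centred at (255,200) and fully in view, and the tool is aligned with it. Descending to grip.

Emit:
arm_command --increments '[[[8,-1.5,55,-0.5,60],[0,0,55,0,60],[0,0,50,0,60],[0,0,25,0,60],[0,0,13,0,60]]]'

```text
t: 5.6
tool_pos: [0.4279, -0.3872, 0.003]
orientation: [-0.352, 3.121, -0.002]
contact_force: [-0.4, -0.5, -0.7]
gripper_width: 0.0598
grasp_force: 0.0
```

Emit:
arm_command --increments '[[[0,0,0,0,60],[0,0,0,0,30],[0,0,0,0,30],[0,0,0,0,30],[0,0,0,0,30]]]'

```text
t: 6.22
tool_pos: [0.4282, -0.3878, 0.0043]
orientation: [-0.352, 3.12, -0.004]
contact_force: [-0.9, 1.3, 6.1]
gripper_width: 0.0434
grasp_force: 30.0
```

Emit:
arm_command --increments '[[[0,0,-30,0,30],[0,0,-55,0,30],[0,0,-55,0,30],[0,0,-20,6.4,30],[0,0,0,6.4,30]]]'

```text
t: 6.85
tool_pos: [0.4283, -0.388, 0.1657]
orientation: [0.003, 3.138, -0.007]
contact_force: [-0.9, 0.4, -0.3]
gripper_width: 0.0433
grasp_force: 30.0
```

Emit:
arm_command --increments '[[[-9,53,0,0,30],[-9,53,0,0,30],[-9,53,0,0,30],[-9,53,0,0,30],[-9,53,0,0,30]]]'

```text
t: 7.48
tool_pos: [0.4719, -0.1199, 0.1628]
orientation: [-0.002, 3.141, -0.0]
contact_force: [0.4, -0.5, -1.0]
gripper_width: 0.0434
grasp_force: 30.0
```

Emit:
arm_command --increments '[[[-9,53,0,0,30],[-9,53,20,0,30],[0,0,20,0,30],[0,0,0,0,30]]]'

```text
t: 7.98
tool_pos: [0.4883, -0.0147, 0.1212]
orientation: [0.004, -3.138, -0.001]
contact_force: [0.2, -0.0, -1.0]
gripper_width: 0.0436
grasp_force: 30.0
```

```bash
python3 - <<'E'
from h import *
f=slipsee(z=.138)
cv2.imwrite("pics/wS2.png",cv2.cvtColor(f["image"],cv2.COLOR_RGB2BGR))
E
```

```text
t 7.975 tcp [488.3 -14.7 121.2] yaw 0.16 z [-0.003  0.001 -1.   ]
(array([256., 325.]), array([546.3, -13.9]), array([24.3, 40.6]), np.float32(-89.9))
(array([251., 222.]), array([487.9, -14.2]), array([40.8, 48.2]), np.float32(0.1))
(array([ 27., 229.]), array([ 483.5, -150.8]), array([26.9, 58.3]), np.float32(3.7))
(array([422.,  97.]), array([413.5,  72.2]), array([11.4, 53.6]), np.float32(12.2))
(array([105.,  99.]), array([412.8, -91.8]), array([12. , 55.2]), np.float32(1.3))
```

Emit:
arm_command --increments '[[[-10,-2,-4,0,30],[-30,0,0,0,30],[-30,0,0,0,30],[-30,0,0,0,30],[-12,0,0,0,30]]]'

```text
t: 8.65
tool_pos: [0.604, -0.0185, 0.1278]
orientation: [-0.001, 3.139, -0.001]
contact_force: [-0.6, 0.4, -0.9]
gripper_width: 0.0435
grasp_force: 30.0
```

```bash
python3 - <<'E'
from h import *
f=cam("side");print(f["state"]["tool_pos"],f["state"]["contact_force"])
i=cv2.cvtColor(f["image"],cv2.COLOR_RGB2BGR)[120:250,220:370]
cv2.imwrite("pics/s1.png",cv2.resize(i,None,fx=4.5,fy=4.5,interpolation=2))
E
```

```text
[ 0.6040036  -0.01853228  0.12778339] [-0.64660072  0.39422293 -0.91461308]
```

View pics/s1.png

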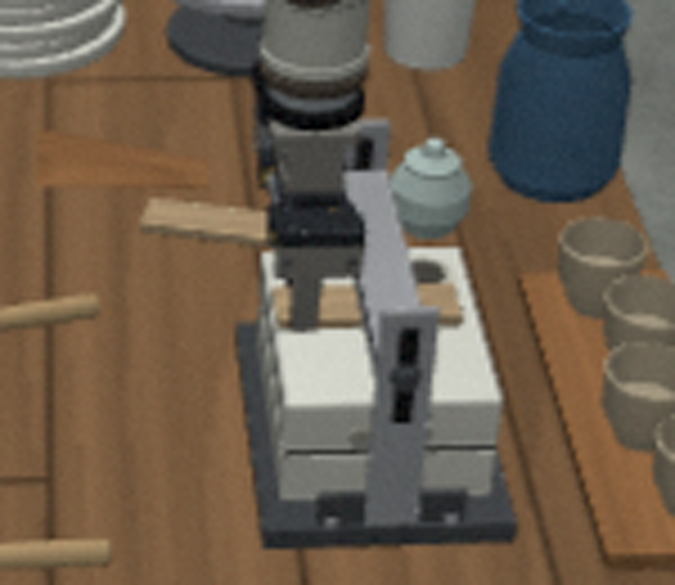

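The slip at (320–460,300) in the crop runs level under the bar. Lowering it until it touches.

Emit:
arm_command --increments '[[[3,1,5,0,30],[0,0,3,0,30],[0,0,1,0,30],[0,0,1,0,30],[0,0,0,0,30]]]'

```text
t: 9.32
tool_pos: [0.5987, -0.0164, 0.1169]
orientation: [-0.003, 3.142, -0.0]
contact_force: [-1.4, 0.5, 2.1]
gripper_width: 0.0429
grasp_force: 30.0
```

Emit:
arm_command --increments '[[[0,0,0.5,0,30],[0,0,0,0,58],[0,0,0,0,58],[0,0,0,0,58],[0,0,-10,0,58]]]'

```text
t: 9.95
tool_pos: [0.598, -0.0162, 0.1255]
orientation: [0.003, -3.14, -0.001]
contact_force: [0.1, -0.2, -0.6]
gripper_width: 0.0583
grasp_force: 0.0
```

Emit:
arm_command --increments '[[[0,0,-50,0,58],[0,0,-50,0,58],[40,-40,0,0,58],[40,-40,0,0,58],[40,-40,0,0,58]]]'

```text
t: 10.58
tool_pos: [0.478, -0.1376, 0.2271]
orientation: [-0.004, 3.14, -0.002]
contact_force: [0.7, -1.3, -0.1]
gripper_width: 0.058
grasp_force: 0.0
```

```bash
python3 - <<'E'
from h import *
f=cam("top");print(f["state"]["t"],f["state"]["tool_pos"])
for r in rects(f,(8,40,150),(25,140,255),.122,60): print(r)
for r in rects(f,(8,60,150),(25,140,255),.01,300): print('b',r)
E
```

```text
10.575 [ 0.47800622 -0.13763496  0.22712636]
(array([192., 234.]), array([408.9, 130.9]), array([11.9, 84.5]), np.float32(12.2))
(array([286., 231.]), array([ 408., -143.]), array([11.7, 89.7]), np.float32(-0.4))
(array([320., 174.]), array([ 582.6, -242.3]), array([38.3, 50.3]), np.float32(13.0))
(array([150., 184.]), array([555.9, 254.3]), array([ 38.9, 126.5]), np.float32(-14.0))
(array([245., 162.]), array([617.7, -17.4]), array([41.4, 65.8]), np.float32(0.3))
(array([245., 134.]), array([709.6, -17. ]), array([21.3, 41.7]), np.float32(-89.6))
(array([253.,  85.]), array([854.3, -45.1]), array([46.8, 51.2]), np.float32(-89.8))
(array([197.,  87.]), array([852.9, 120.2]), array([46.6, 51. ]), np.float32(-89.3))
(array([277.,  81.]), array([ 872.1, -123.6]), array([43.8, 51.6]), np.float32(-89.5))
(array([226.,  80.]), array([872.3,  39.3]), array([46.8, 51.2]), np.float32(-89.5))
b (array([150., 184.]), array([570.4, 279.5]), array([ 42.4, 138. ]), np.float32(-14.0))
```

Emit:
arm_command --increments '[[[-10,-49,0,0,58],[-10,-49,0,0,58],[-10,-48,20,0,58],[0,0,0,-7,58],[0,0,0,-7,58]]]'

```text
t: 11.25
tool_pos: [0.5091, -0.2833, 0.2062]
orientation: [0.39, -3.117, -0.0]
contact_force: [0.3, 0.6, 0.3]
gripper_width: 0.0581
grasp_force: 0.0
```

Emit:
arm_command --increments '[[[0,0,0,0,58],[0,0,0,0,58]]]'

```text
t: 11.5
tool_pos: [0.5094, -0.2825, 0.2066]
orientation: [-0.383, 3.118, -0.001]
contact_force: [-0.3, -0.1, 0.4]
gripper_width: 0.0575
grasp_force: 0.0
```

```bash
python3 - <<'E'
from h import *
f=slipsee()
E
```

```text
t 11.5 tcp [ 509.4 -282.5  206.6] yaw 13.99 z [ 0.001 -0.    -1.   ]
(array([103., 230.]), array([ 647.1, -471.8]), array([35.8, 97.4]), np.float32(-76.0))
(array([255., 176.]), array([ 554.9, -272.3]), array([ 44.1, 139.8]), np.float32(13.9))
(array([375., 115.]), array([ 406.2, -155.6]), array([ 21.2, 101.3]), np.float32(1.3))
```

Emit:
arm_command --increments '[[[3,-1,55,0,58],[0,0,55,0,58],[0,0,55,0,58],[0,0,25,0,58],[0,0,12.5,0,58]]]'

```text
t: 12.18
tool_pos: [0.5058, -0.2835, 0.0021]
orientation: [0.384, -3.116, -0.003]
contact_force: [0.2, 1.2, 0.2]
gripper_width: 0.0579
grasp_force: 0.0
```

Emit:
arm_command --increments '[[[0,0,0,0,58],[0,0,0,0,30],[0,0,0,0,30],[0,0,0,0,30],[0,0,0,0,30]]]'

```text
t: 12.8
tool_pos: [0.5076, -0.2851, 0.0053]
orientation: [-0.385, 3.116, -0.003]
contact_force: [-1.1, 0.9, 7.1]
gripper_width: 0.0436
grasp_force: 30.0
```

Emit:
arm_command --increments '[[[0,0,-30,0,30],[0,0,-55,0,30],[0,0,-55,0,30],[0,0,-35,7,30],[0,0,0,7,30]]]'

```text
t: 13.42
tool_pos: [0.5083, -0.2858, 0.183]
orientation: [0.004, 3.136, -0.008]
contact_force: [-0.5, 0.2, -1.1]
gripper_width: 0.0432
grasp_force: 30.0
```

Emit:
arm_command --increments '[[[4,54,0,0,30],[4,54,0,0,30],[4,54,0,0,30],[4,54,0,0,30],[4,53,0,0,30]]]'

```text
t: 14.05
tool_pos: [0.4856, -0.0136, 0.1787]
orientation: [-0.002, 3.141, -0.0]
contact_force: [1.8, -0.6, -0.1]
gripper_width: 0.0432
grasp_force: 30.0
```

Emit:
arm_command --increments '[[[0,0,25,0,30],[0,0,20,0,30],[0,0,0,0,30],[0,0,0,0,30]]]'

```text
t: 14.55
tool_pos: [0.4866, -0.0156, 0.1345]
orientation: [-0.002, 3.14, -0.001]
contact_force: [-0.2, -0.8, -0.6]
gripper_width: 0.0432
grasp_force: 30.0
```

```bash
python3 - <<'E'
from h import *
f=slipsee(z=.143)
E
```

```text
t 14.55 tcp [486.6 -15.6 134.5] yaw 0.07 z [ 0.001 -0.    -1.   ]
(array([256., 322.]), array([551.5, -14.7]), array([25.8, 42.6]), np.float32(-89.9))
(array([249., 223.]), array([489.4, -15. ]), array([42.6, 51.5]), np.float32(0.1))
(array([415., 101.]), array([412.3,  72.3]), array([11.4, 53.9]), np.float32(12.5))
(array([114., 102.]), array([411.7, -92.5]), array([11.9, 55.6]), np.float32(1.3))
```

Straight and at the right height. Inserting, then lowering.

Emit:
arm_command --increments '[[[-20,-1.5,0,0,30],[-30,0,0,0,30],[-30,0,0,0,30],[-24,0,0,0,30],[-8,0,0,0,30]]]'

```text
t: 15.22
tool_pos: [0.5995, -0.017, 0.1345]
orientation: [-0.002, 3.14, -0.001]
contact_force: [0.6, 0.4, -0.3]
gripper_width: 0.0434
grasp_force: 30.0
```

Emit:
arm_command --increments '[[[0,0,0,0,30],[0,0,3,0,30],[0,0,2,0,30],[0,0,1,0,30],[0,0,0,0,30]]]'

```text
t: 15.85
tool_pos: [0.598, -0.0167, 0.1279]
orientation: [-0.003, 3.141, -0.0]
contact_force: [-0.5, 0.2, 2.8]
gripper_width: 0.043
grasp_force: 30.0
```

Emit:
arm_command --increments '[[[0,0,0,0,58],[0,0,0,0,58],[0,0,0,0,58],[0,0,-15,0,58],[0,0,-50,0,60]]]'

```text
t: 16.48
tool_pos: [0.5961, -0.0161, 0.191]
orientation: [0.002, -3.135, -0.002]
contact_force: [0.4, -0.2, -0.1]
gripper_width: 0.0598
grasp_force: 0.0
```

Emit:
arm_command --increments '[[[0,0,-35,0,60],[22,48,0,0,60],[22,48,0,0,60],[22,48,0,0,60],[22,48,0,0,60]]]'

```text
t: 17.1
tool_pos: [0.5093, 0.1767, 0.229]
orientation: [-0.002, 3.14, 0.0]
contact_force: [0.3, 0.9, 0.4]
gripper_width: 0.0598
grasp_force: 0.0
```

Emit:
arm_command --increments '[[[21,48,0,0,60],[21,48,0,0,60],[21,48,0,0,60],[21,47,0,1.5,60],[0,0,0,0,60]]]'

```text
t: 17.73
tool_pos: [0.4241, 0.3688, 0.2288]
orientation: [0.031, 3.14, 0.002]
contact_force: [-0.4, -1.2, 0.0]
gripper_width: 0.0597
grasp_force: 0.0
```

```bash
python3 - <<'E'
from h import *
f=cam("top")
for r in rects(f,(8,40,150),(25,140,255),.132,60): 
    if 560<r[1][0]<760 and abs(r[1][1])<60: print(r)
w=cam("wrist");s=w["state"];print(s["t"],s["tool_pos"],Rn.from_rotvec(s["orientation"]).as_matrix().round(3)[:,0])
pickle.dump(w,open("wW.pkl","wb"))
a=cv2.cvtColor(w["image"],cv2.COLOR_RGB2BGR)
hsv=cv2.cvtColor(w["image"],cv2.COLOR_RGB2HSV);print(hsv[200,256],hsv[120,100])
cv2.imwrite("pics/wW.png",a)
E
```

```text
(array([243., 163.]), array([615.9, -17.4]), array([41.1, 65.3]), np.float32(0.3))
(array([244., 132.]), array([708.5, -17.1]), array([24.1, 41.3]), np.float32(-89.6))
17.775 [0.42509515 0.36717149 0.22861726] [-1.     0.021 -0.001]
[ 15 168 161] [ 15 143 157]
```

View pics/wW.png

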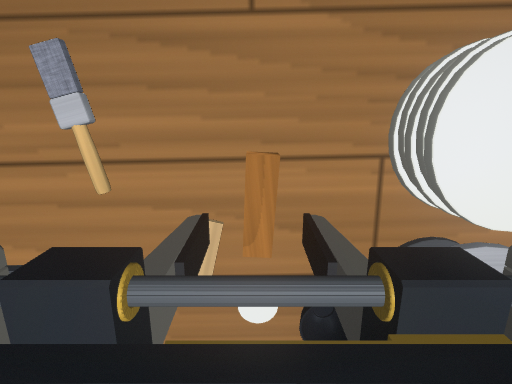

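Wedge in view: butt at (246–280,153) and thin end at (244–273,256). Computing the grasp.

```bash
python3 - <<'E'
from h import *
w=pickle.load(open("wW.pkl","rb"))
b=onz(w,[(246,153),(280,153)],.036)*1000;t=onz(w,[(244,254.5),(273,256.5)],.004)*1000
print(b.round(1),t.round(1))
bm,tm=b.mean(0),t.mean(0);print(bm,tm,np.degrees(np.arctan2(*(tm-bm)[[1,0]])),np.linalg.norm((tm-bm)[:2]))
E
```

```text
[[399.9 356.2  36. ]
 [400.8 399.6  36. ]] [[558.  347.4   4. ]
 [562.3 391.5   4. ]]
[400.36429072 377.90835502  36.        ] [560.11766152 369.43937787   4.        ] -3.0345703934011277 159.9776954948717
```

Emit:
arm_command --increments '[[[5,10,50,1.8,60],[0,0,60,0,60],[0,0,55,0,60],[0,0,40,0,60],[0,0,17,0,60]]]'

```text
t: 18.45
tool_pos: [0.4202, 0.3742, 0.0035]
orientation: [-0.091, -3.137, 0.003]
contact_force: [-0.4, -0.2, 0.7]
gripper_width: 0.0595
grasp_force: 0.0
```

Emit:
arm_command --increments '[[[0,0,0,0,60],[0,0,0,0,30],[0,0,0,0,30],[0,0,0,0,30],[0,0,0,0,30]]]'

```text
t: 19.08
tool_pos: [0.4223, 0.3769, 0.0077]
orientation: [0.087, 3.137, 0.002]
contact_force: [-0.4, -1.9, 6.2]
gripper_width: 0.0436
grasp_force: 29.8
```

Emit:
arm_command --increments '[[[0,0,-30,0,30],[0,0,-55,0,30],[0,0,-55,0,30],[0,0,-45,-3,30],[0,0,0,0,30]]]'

```text
t: 19.7
tool_pos: [0.4232, 0.3779, 0.1959]
orientation: [0.005, 3.133, 0.008]
contact_force: [0.1, -0.1, -1.5]
gripper_width: 0.0438
grasp_force: 29.8
```

Emit:
arm_command --increments '[[[-6,-50,0,0,30],[-6,-50,0,0,30],[-6,-50,0,0,30],[-6,-50,0,0,30],[-6,-50,0,0,30]]]'

```text
t: 20.32
tool_pos: [0.4488, 0.1247, 0.1892]
orientation: [-0.006, -3.139, -0.0]
contact_force: [0.1, 0.2, -1.1]
gripper_width: 0.0442
grasp_force: 29.8
```

Emit:
arm_command --increments '[[[-6,-50,0,0,30],[-6,-50,0,0,30],[-6,-43,20,0,30],[0,0,20,0,30],[0,0,0,0,30]]]'

```text
t: 20.95
tool_pos: [0.465, -0.0166, 0.1479]
orientation: [-0.008, -3.136, -0.003]
contact_force: [0.6, 0.5, -1.5]
gripper_width: 0.0441
grasp_force: 29.8
```

```bash
python3 - <<'E'
from h import *
f=cam("side");s=f["state"];T=Rn.from_rotvec(s["orientation"]).as_matrix();print(s["t"],s["tool_pos"],T[:,0].round(3),T[:,2].round(3))
i=cv2.cvtColor(f["image"],cv2.COLOR_RGB2BGR)[130:240,230:350]
cv2.imwrite("pics/s2.png",cv2.resize(i,None,fx=5,fy=5,interpolation=2))
E
```

```text
20.95 [ 0.46502129 -0.01660696  0.14786354] [-1.     0.005  0.006] [-0.006  0.002 -1.   ]
```

View pics/s2.png

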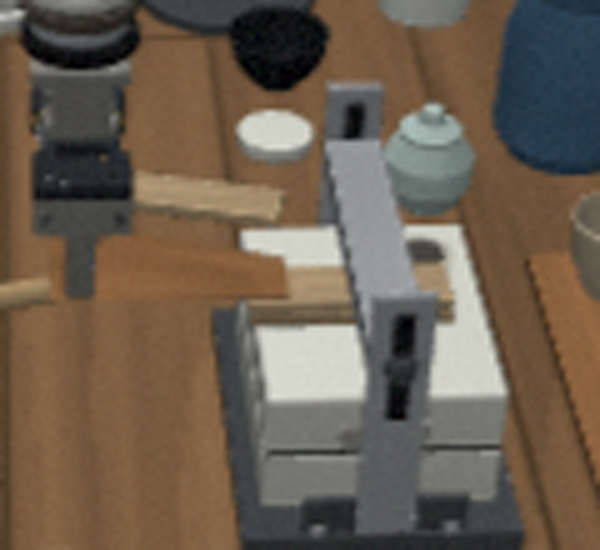

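The wedge is level over the slip stack, its thin end at (285,275) before the bar and the slips at (300–450,290). Lowering and advancing.

Emit:
arm_command --increments '[[[0,0,5,0,30],[0,0,0,0,30],[-20,0,0,0,30],[-15,0,0,0,30],[-5,0,0,0,30]]]'

```text
t: 21.62
tool_pos: [0.5081, -0.0169, 0.1461]
orientation: [0.005, 3.141, -0.0]
contact_force: [-0.2, -0.5, -1.0]
gripper_width: 0.0438
grasp_force: 29.8
```

Emit:
arm_command --increments '[[[-5,0,1,0,30],[-5,0,1,0,30],[-5,0,0,0,30],[0,0,0,0,30]]]'

```text
t: 22.12
tool_pos: [0.5225, -0.0172, 0.1436]
orientation: [-0.006, -3.142, 0.0]
contact_force: [-0.5, -0.5, -1.6]
gripper_width: 0.0435
grasp_force: 29.8
```

Emit:
arm_command --increments '[[[0,0,1,0,30],[0,0,1,0,30],[0,0,0,0,30]]]'

```text
t: 22.5
tool_pos: [0.5221, -0.0171, 0.1414]
orientation: [-0.006, -3.141, -0.0]
contact_force: [1.2, -0.1, -1.1]
gripper_width: 0.0439
grasp_force: 29.8
```

Emit:
arm_command --increments '[[[0,0,0.7,0,30],[0,0,0,0,30]]]'

```text
t: 22.75
tool_pos: [0.5224, -0.0171, 0.141]
orientation: [0.006, 3.141, -0.0]
contact_force: [0.5, -0.2, -1.5]
gripper_width: 0.0436
grasp_force: 29.8
```

Emit:
arm_command --increments '[[[0,0,0.7,0,30],[0,0,0,0,30]]]'

```text
t: 23.0
tool_pos: [0.5224, -0.0172, 0.1404]
orientation: [0.006, 3.141, -0.0]
contact_force: [0.0, -0.6, 0.4]
gripper_width: 0.0443
grasp_force: 29.8
```

Emit:
arm_command --increments '[[[-8,0,0,0,30],[-8,0,0,0,30],[-8,0,0,0,30],[-4,0,0,0,30]]]'

```text
t: 23.5
tool_pos: [0.5509, -0.0172, 0.1402]
orientation: [-0.006, -3.142, 0.0]
contact_force: [-0.6, -0.5, 0.6]
gripper_width: 0.0439
grasp_force: 29.8
```

Emit:
arm_command --increments '[[[-3,0,0,0,30],[-3,0,0,0,30],[0,0,0,0,30]]]'

```text
t: 23.88
tool_pos: [0.5567, -0.0173, 0.1403]
orientation: [0.006, 3.141, -0.0]
contact_force: [0.6, 0.0, 1.3]
gripper_width: 0.0437
grasp_force: 29.8
```

Emit:
arm_command --increments '[[[-3,0,0,0,30],[0,0,0,0,30]]]'

```text
t: 24.12
tool_pos: [0.5596, -0.0173, 0.1403]
orientation: [0.006, 3.141, -0.0]
contact_force: [1.0, 0.1, 0.5]
gripper_width: 0.0437
grasp_force: 29.8
```

Emit:
arm_command --increments '[[[-3,0,0,0,30],[0,0,0,0,30]]]'

```text
t: 24.38
tool_pos: [0.5622, -0.0173, 0.14]
orientation: [-0.006, -3.141, -0.0]
contact_force: [-1.3, 0.4, 0.9]
gripper_width: 0.0437
grasp_force: 29.8
```

Emit:
arm_command --increments '[[[-3,0,0,0,30],[0,0,0,0,30]]]'

```text
t: 24.62
tool_pos: [0.5648, -0.0172, 0.1396]
orientation: [-0.006, -3.14, -0.0]
contact_force: [-2.1, -0.4, -1.1]
gripper_width: 0.0441
grasp_force: 29.8
```

Emit:
arm_command --increments '[[[-3,0,0,0,30],[0,0,0,0,30]]]'

```text
t: 24.88
tool_pos: [0.5675, -0.0171, 0.1394]
orientation: [-0.005, -3.139, -0.001]
contact_force: [-4.9, -0.1, -2.5]
gripper_width: 0.0435
grasp_force: 29.8
```

Contact began at x≈0.562, as predicted. Following on with a slight lowering.

Emit:
arm_command --increments '[[[-3,0,1.0,0,30],[0,0,0,0,30]]]'

```text
t: 25.12
tool_pos: [0.5707, -0.0172, 0.1386]
orientation: [-0.006, -3.14, -0.001]
contact_force: [-3.4, 1.0, -3.6]
gripper_width: 0.0441
grasp_force: 29.8
```

Emit:
arm_command --increments '[[[-3,0,0.8,0,30],[0,0,0,0,30]]]'

```text
t: 25.38
tool_pos: [0.5737, -0.0172, 0.1379]
orientation: [-0.006, -3.14, -0.0]
contact_force: [-5.0, 0.1, -2.7]
gripper_width: 0.044
grasp_force: 29.8
```

Emit:
arm_command --increments '[[[-3,0,0.6,0,30],[0,0,0,0,30]]]'

```text
t: 25.62
tool_pos: [0.5749, -0.0174, 0.1377]
orientation: [-0.006, -3.135, 0.0]
contact_force: [-13.0, -0.6, 4.3]
gripper_width: 0.0439
grasp_force: 29.9
```

The force jumped from 5 to 13 N and the advance stalled, so it has gone tight. One small push to confirm.

Emit:
arm_command --increments '[[[-1.5,0,0,0,30],[0,0,0,0,30],[0,0,0,0,30]]]'

```text
t: 26.0
tool_pos: [0.5751, -0.0174, 0.1376]
orientation: [-0.006, -3.132, 0.0]
contact_force: [-18.0, -1.3, 7.1]
gripper_width: 0.044
grasp_force: 30.0
```

```bash
python3 - <<'E'
from h import *
f=cam("side");s=f["state"];print(s["t"],s["tool_pos"],s["contact_force"],s["grasp_force"])
i=cv2.cvtColor(f["image"],cv2.COLOR_RGB2BGR)[130:240,230:350]
cv2.imwrite("pics/s3.png",cv2.resize(i,None,fx=5,fy=5,interpolation=2))
E
```

```text
26.0 [ 0.57509057 -0.01741966  0.13764048] [-18.01362704  -1.32995856   7.14790249] 29.971039295196533
```

View pics/s3.png

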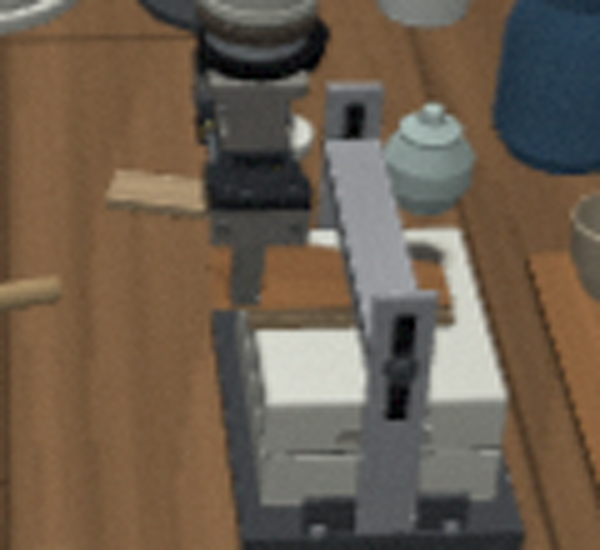

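The wedge runs through under the bar past its rear edge at (440,290). The seam at (300,452) has closed to a hairline, the slips lie flat, and the push stalls at 18 N. Handing in.

```bash
python3 -c "
from plant import manip
print(manip.finish_job())"
```

```text
the job is handed in; nothing more can be done
None
```

I handed the job in with two slips flat under mid-bar and the wedge pushed in tight on top of them (18 N, no further travel); the seam looks shut in the last picture, and the gripper still holds the thick end at 30 N. No verdict came back.

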